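Mix a culture bottle on the covered pad mixer

ROBOT

A 7-joint arm with a two-finger parallel gripper is mounted at the origin on the work surface. World frame = base frame: x ahead of the robot, y to its left, z up, the work surface at z = 0. Lengths are in mm, angles in rad, forces in N, time in s.
With the tool pointing down it reaches from about 400 to 850 mm from the base axis. Payload 4.5 kg.
Tool frame: the origin (TCP) lies at the very end of the fingers, on their centre line; the grasp point (between the pads) lies 19 mm behind it; z points along the fingers, y is the line along which they close (so a half turn about z gives the same grasp; the last joint's range is limited). The gripper opens to 85 mm and grips with 20 to 120 N. Pads are 22 mm wide; open, the fingers measure 114 mm over their backs; the gripper's body (76 mm by 85 mm) begins 54 mm behind the grasp point. The pads swing forward as they close: fully open they stand 13 mm farther back than shut.
Start: joints at [-1.281, 0.689, -0.195, 1.565, 0.157, 0.902, -0.215], TCP at [158.116, 604.693, 231.317] pointing down, gripper open.
Joint ranges: [-3.01, 3.01], [-0.46, 2.08], [-1.47, 1.51], [0.13, 2.56], [-1, 4.14], [0.04, 2.09], [-2.66, 2.66]. Speed limits (rad/s): [2.57, 2.57, 3.14, 3.14, 3.14, 3.14, 3.14].

INTERFACE

Orientations are given as [roll, pitch, yaw] about the fixed x, y, z axes, in that order (R = Rz(yaw) Ry(pitch) Rx(roll)).
In Python, from plant import * gives the robot as it stands. The module is installed in compiled form; this text tells all that it offers.
- The arm moves only by the tool step_arm, never from a script. Its argument "targets" is a list that holds one entry, the list of rows, each a list of 7 numbers: the shift along the world's x, y, z in m, then the turn, a rotation vector about the world's x, y, z in degrees, then the finger opening in m, from 0 to 0.0854. A call has 1 to 10 rows; each row shifts and turns the commanded pose from where the row before left it; what a row does not reach is not made up. A row lasts 1/8 s, in which the tool goes at most 62.5 mm and 10.7 degrees, less where a joint would pass 70% of its speed; a pose out of reach is approached as far as the arm can. A call is refused whole if a number of a shift passes 0.0625 or a number of a turn 10.7, either way. A call with a gripper value outside its range is refused whole. The fingers move at their own pace and stop on an object; "newtons" is the grip in N (left out, the last holds). Time passes only in rows, so rows that do not move let the fingers close. It gives the time, the measured TCP pose, the force, the opening and the grip force at its end, in the units of the state.
- sense(): the state, without advancing time (a new reading comes with each control period).
- capture(name): name is "scene" or "top" or "wrist"; returns (picture, depth): 384x512x3 uint8, red, green, blue; 384x512 float32, mm along the optical axis (not along the pixel's ray), 0 where there is no reading.
- get_calibration(name): a dict with "camera_matrix" (3x3 intrinsics, pixels), "dist" ([k1, k2, p1, p2, k3] as OpenCV has them; the pictures are not rectified), "extrinsics" (4x4, takes a point from camera to world coordinates). Camera axes: x right, y down, z forward; pixel columns grow to the right and rows downward; lengths in mm; the calibration is good to about 2 mm. A picture is of the moment at which its call begins: read the wrist's pose just before it. get_calibration takes no time and is no camera call; for the wrist camera it gives the pose at the moment of the call.
- finish_job(): hands the job in; it is judged then, once.
The state is a dict: "clock": time; "joint_positions": joint angles; "qvel": joint speeds; "joint_efforts": joint torques, N m; "eef_pos": TCP position; "tcp_rot": TCP orientation; "force": force on the tool from outside, world axes, zero at the start; "wrist_torque": the same for the moment, N m; "opening": finger opening in mm; "grip_force": force on a finger pad.
Only numpy, scipy, OpenCV 4.12 (cv2) and the standard library are available. Lean on these libraries where they do the work, as an engineer would, in place of code of your own. Each camera call takes 0.05 s, during which the arm holds its last target. There are 200 camera calls.

TASK

Open the bench mixer by lifting its hatch out of its seat and sliding it all the way along its channels, leaving it lying open. Then hold the tall bottle upright, press it down on the sprung mixer pad until the pad is fully depressed, keep it down for about two seconds, then gently stand the bottle in the middle of the warming plate and let go. Leave the jar, the dish and the tip box where they are.

Things in the scene. Friction and masses are not known exactly. Their poses are not given: they have to be found in the camera images.
- console: White low bench mixer, fixed, 126 (x) x 242 (y) x 94 high. Origin: centre of underside, on the bench, z up. Rails along both long sides, their lips 90 to 94 high, 88 free between them. Square well 84 x 84 centred at local x=0, y=-55.5; around it the hatch's seat, 62 high. From local y=-4 to +121 a flat parking deck, 70 high. Small stops at the channel ends.
- hatch: Loose bare steel-faced plate 100 x 100 x 6, about 0.2 kg, with a black fin handle. Origin: centre of plate's underside. Starts in its seat over the well. Opens towards the console's +y: must rise over 8 to reach the deck, meets the lips at 22; sideways play 3 each side. Stops limit travel to 118; it lies flat on the deck, fully open, from about 105.
- hatch_handle (a point): Centre of the top of the hatch's fin handle, 40 above the plate's underside. The fin is 50 long (local x, across the sliding direction), 12 thick (local y, the sliding direction) and rises 34 above the plate.
- pad_top (a point): Centre of the top face of the sprung mixer pad, a flat black rubber disc 60 across facing up in the well, under the middle of the closed hatch. Its top is 56 above the bench at rest and 44 when fully depressed.
- pad (a joint): Depression of the mixer pad: 0 at rest, 0.012 m fully down (hard stop). It moves straight down; its spring pushes back with about 3.6 N at first, 10.8 N at the bottom, and raises it again.
- bottle: The tall narrow closed bottle, opaque white, grey cap: straight round body 44 across up to 90 high, then shoulder and a cap 32 across, 120 high in all, 0.13 to 0.25 kg. Stands on the bench. Origin: centre of its underside; z up its axis.
- warm_plate: Low square warming plate, fixed, 130 x 130 x 22 high, white with a dark steel top 124 x 124. Origin: centre of its underside; its flat top is 22 above the bench.
- plate_top (a point): Centre of the warming plate's top face.
- jar: Bystander: squat white jar with a wide grey lid, 62 across, 74 high. It may stand in either of two places, the bottle in the other. Origin: centre of its underside.
- dish: Bystander: clear flat culture dish with its lid, 90 across, 16 high, beyond the console. Origin: centre of its underside.
- tip_box: Bystander: grey pipette-tip box with a clear lid, 87 x 122 x 67 high, beyond the console. Origin: centre of its underside.
There are look-alikes about, which are no part of the job. There is more than one size of the hatch; the job needs the larger.

How it is judged (in metres and radians):
On the way, in this order (a step that is already met when the one before it is completed fails the run):
1. the hatch has been slid clear of the well along its channels and lies flat on the deck (y of hatch in the frame of console above 0.045 m and z of hatch in the frame of console below 0.074 m and angle between hatch's own z axis and vertical below 0.06 rad), for 0.2 s.
2. the upright, held bottle keeps the mixer pad fully depressed (at least 10 of 12 mm) for 1.2 s (value of joint pad above 0.01 m and distance between bottle and pad_top below 0.02 m and angle between bottle's own z axis and vertical below 0.2 rad and contact force between the fingers and bottle above 1 N), for 1.2 s.
At the end, for the whole second after the job is handed in: The bottle stands upright and still on the warming plate, its middle within 30 mm of the plate's middle; the mixer pad has sprung back (within 3 mm of rest); the hatch lies flat on the parking deck, slid at least 100 mm from its seat (all of step 1 and horizontal distance between bottle and plate_top below 0.03 m and z of bottle in the frame of warm_plate between 0.018 and 0.026 m and angle between bottle's own z axis and vertical below 0.06 rad and linear speed of bottle below 0.02 m/s and value of joint pad below 0.003 m); the robot touches nothing.
It fails at once if jar, dish or tip box shifted by more than 20 mm (distance of any of jar, dish, tip_box from where it was at the start of the episode above 0.02 m).
It fails at once if the bottle is tipped over by more than 45 degrees (angle between bottle's own z axis and vertical above 0.8 rad).
It fails at once if the bottle is banged or dropped on the warming plate (over 45 N) (contact force between bottle and warm_plate above 45 N).
It also fails if it takes over 67 s, if anything falls off the work surface, if the arm or the gripper's body presses on something with over 40 N, if the wrist force passes 120 N, or if a joint passes its speed limit or range.

## Working session

There is one attempt and no reset: what is moved stays moved. The work goes in short steps, Python scripts to look and compute and a tool call to move; the robot and the scene stay as the last step left them, time stands still between calls to the robot, and variables do not carry over. Pictures are saved under pics/ and viewed, at most 10 in all, crops included, and the job is handed in when it is done.

Besides the shell and the picture viewer there is one more tool, called after "Request:" as name(argument=value, ...), one argument or row to a line, values as JSON. step_arm: Moves the arm, as the interface text tells. Its arguments: {"type":"object","properties":{"targets":{"type":"array","items":{"type":"array","items":{"type":"array","items":{"type":"number"}}}},"newtons":{"type":"number"}},"required":["targets"]}

```bash
mkdir -p pics; python3 - <<'E'
from plant import *
import cv2, numpy as np
s=sense(); print(s['clock'],s['eef_pos'],s['tcp_rot'],s['opening'],s['force'])
for n in ["scene","top"]:
    p,d=capture(n); c=get_calibration(n)
    cv2.imwrite(f"pics/{n}0.png",p[:,:,::-1]); np.savez(f"{n}0.npz",p=p,d=d,K=c['camera_matrix'],D=c['dist'],T=c['extrinsics'])
    print(n,np.round(c['extrinsics'],2).tolist(), np.round(c['camera_matrix'],1).tolist(),c['dist'])
E
```

```text
0.0 [158.00396338 604.00716296 230.46071281] [-3.13971926e+00  1.38029731e-04  2.88591929e+00] 85.58412394873935 [-0.04347135 -0.49087159 -0.39506769]
scene [[-0.54, 0.71, -0.44, 999.13], [0.84, 0.46, -0.29, 291.83], [0.0, -0.53, -0.85, 953.73], [0.0, 0.0, 0.0, 1.0]] [[381.1, 0.0, 254.7], [0.0, 381.1, 190.0], [0.0, 0.0, 1.0]] [-0.06527722  0.          0.          0.          0.        ]
top [[-0.01, -0.97, 0.24, 342.95], [-1.0, 0.01, -0.0, 22.42], [-0.0, -0.24, -0.97, 999.41], [0.0, 0.0, 0.0, 1.0]] [[378.6, 0.0, 256.0], [0.0, 378.6, 187.7], [0.0, 0.0, 1.0]] [-0.00888306  0.          0.          0.          0.        ]
```

View pics/scene0.png

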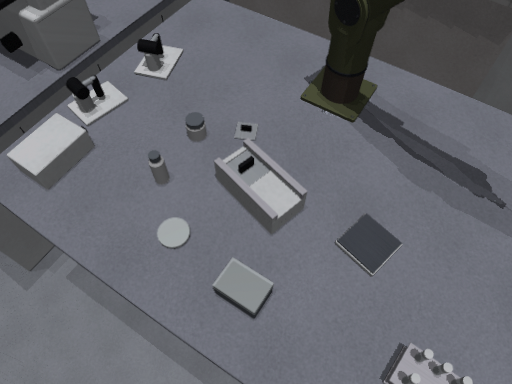

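View pics/top0.png

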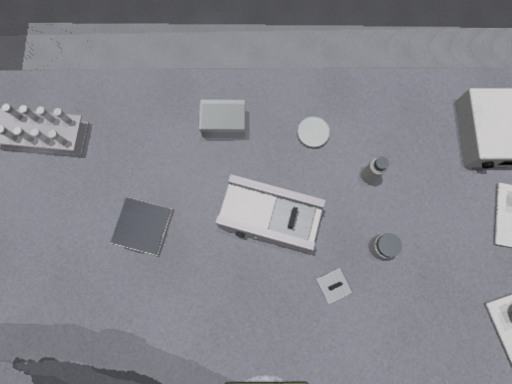

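Scene: console mid-picture (scene 260,185; top 271,212), handle at top (293,217), deck towards +y. The bottle is at top (380,165), jar (388,245), plate (142,226), dish (313,132), tip box (222,118), and the small decoy hatch (334,286).

```bash
cat > h.py <<'E'
import cv2, numpy as np
def load(n):
    z=np.load(n); return z['p'],z['d'],z['K'],z['D'],z['T']
def cloud(d,K,D,T):
    h,w=d.shape; u,v=np.meshgrid(np.arange(w),np.arange(h))
    uv=np.stack([u,v],-1).reshape(-1,1,2).astype(np.float64)
    n=cv2.undistortPoints(uv,K,D).reshape(h,w,2)
    P=np.concatenate([n,np.ones((h,w,1))],-1)*d[...,None]
    return P@T[:3,:3].T+T[:3,3]
def ray(px,z,K,D,T):
    n=cv2.undistortPoints(np.array(px,float).reshape(-1,1,2),K,D).reshape(-1,2)
    r=np.c_[n,np.ones(len(n))]@T[:3,:3].T; o=T[:3,3]
    return o+r*((z-o[2])/r[:,2])[:,None]
E
python3 - <<'E'
from h import *
for n,cx in (("top0.npz",1),("scene0.npz",0)):
    p,d,K,D,T=load(n); C=cloud(d,K,D,T); ok=d>0
    print(n,'bench z',np.median(C[...,2][ok]), ok.mean())
    # regions by world xy
    def sel(x0,x1,y0,y1,z0,z1): 
        return ok&(C[...,0]>x0)&(C[...,0]<x1)&(C[...,1]>y0)&(C[...,1]<y1)&(C[...,2]>z0)&(C[...,2]<z1)
    if cx:
        for nm,u,v in (('bottlecap',380,162),('jar',388,238),('handle',293,212),('plate',142,226),('seat',280,222),('deck',245,210),('dish',313,132),('box',222,115),('decoy',325,283)):
            print(nm,np.round(C[v,u],1))
    def rect(nm,m):
        q=C[m][:,:2].astype(np.float32)
        if len(q)>5:
            r=cv2.minAreaRect(q); print(nm,len(q),np.round(r[0],1),np.round(r[1],1),round(r[2],1),'med',np.round(np.median(C[m],0),1))
    rect('console94',sel(380,620,-160,160,83,97))
    rect('handle',sel(380,620,-160,160,98,108))
    rect('cap',sel(500,700,-420,-220,110,128))
    rect('jar',sel(300,500,-420,-220,64,82))
    rect('plate',sel(250,520,200,480,14,30))
    rect('dish',sel(600,760,-220,-60,9,24))
    rect('box',sel(600,800,20,190,55,75))
E
```

```text
top0.npz bench z -0.3464215041807961 0.9958902994791666
bottlecap [ 618.5 -279.6  121.7]
jar [ 439.4 -299.    75. ]
handle [500.3 -66.7 102.2]
plate [479.1 316.4  28.3]
seat [481.3 -37.1  68.4]
deck [512.6  49.7  65.2]
dish [ 739.5 -137.2   16.7]
box [769.5 111.1  65.9]
decoy [ 333.4 -153.2    1.6]
console94 1575 [505.3 -11.5] [242.2 126.9] 73.9 med [485.8 -13.6  93.9]
handle 110 [509.7 -15.8] [159.4 113.7] 72.3 med [489.4 -64.2 101.4]
cap 149 [ 618.5 -284.2] [30.1 31.8] 31.8 med [ 617.  -283.3  120.1]
jar 468 [ 423.8 -301. ] [55.8 57.4] 2.7 med [ 422.7 -300.6   73.9]
plate 1946 [477.2 322.1] [128.6 118.7] 75.7 med [469.7 318.3  21.7]
dish 583 [ 728.6 -136.1] [62.4 86.9] 0.4 med [ 732.8 -136.5   16. ]
box 1202 [763.9 110.9] [ 72.  122.2] 0.1 med [762.1 108.7  66.8]
scene0.npz bench z 1.500998053809269 0.99615478515625
console94 1197 [504.9 -13.3] [243.9 129.1] 74.2 med [527.1  -9.   94.3]
handle 102 [507.5 -11.2] [235.7 124.6] 74.1 med [492.1 -63.7 101.8]
cap 112 [ 619.9 -284.5] [31.2 32. ] 5.6 med [ 620.1 -281.3  120.9]
jar 233 [ 422.6 -302.3] [59.5 52.3] 34.9 med [ 427.4 -299.    75. ]
plate 1638 [478.4 323.8] [131.2 118.7] 75.1 med [472.9 322.5  23.6]
dish 573 [ 728.2 -139.2] [89.4 63.1] 89.9 med [ 733.2 -137.4   18.1]
box 1482 [763.4 111.1] [122.9  73.2] 89.9 med [765.6 113.7  68.6]
```

Request:
step_arm(
  targets=[
    [[0.036,-0.044,0,0,0,0,0.085],[0.036,-0.044,0,0,0,0,0.085],[0.036,-0.044,0,0,0,0,0.085],[0.036,-0.044,0,0,0,0,0.085],[0.036,-0.044,0,0,0,0,0.085],[0.036,-0.044,0,0,0,0,0.085],[0.036,-0.044,0,0,0,0,0.085],[0.036,-0.044,0,0,0,0,0.085],[0.01,-0.05,0,0,0,-1.4,0.06],[0.01,-0.05,0,0,0,0,0.06]],
  ],
  newtons=40,
)

```text
clock: 1.35
eef_pos: [466.4, 150.8, 231.0]
tcp_rot: [-3.141, -0.0, 2.861]
force: [0.0, 0.5, -0.1]
opening: 59.9
grip_force: 0.0
```

```bash
python3 - <<'E'
from h import *
for n in ("top0.npz","scene0.npz"):
    p,d,K,D,T=load(n); C=cloud(d,K,D,T)
    m=(C[...,0]>380)&(C[...,0]<580)&(C[...,1]>200)&(C[...,1]<430)&(C[...,2]>14)&(C[...,2]<30)
    r=cv2.minAreaRect(C[m][:,:2].astype(np.float32)); print(n,r)
    # handle: dark px, high
    m=(abs(C[...,0]-490)<35)&(abs(C[...,1]+65)<35)&(C[...,2]>97)&(C[...,2]<108)
    print(cv2.minAreaRect(C[m][:,:2].astype(np.float32)),C[m].mean(0))
E
```

```text
top0.npz ((482.85479736328125, 320.51202392578125), (128.5352783203125, 129.90040588378906), 75.22759246826172)
((489.3811340332031, -64.80711364746094), (11.904895782470703, 49.23105239868164), 73.96796417236328) [489.32641018 -64.73451391 101.72611696]
scene0.npz ((483.3154602050781, 322.4888610839844), (130.57278442382812, 130.09912109375), 74.48280334472656)
((490.85662841796875, -66.32646942138672), (13.341729164123535, 50.30213928222656), 75.12225341796875) [491.18946781 -65.57792088 102.23985581]
```

Request:
step_arm(
  targets=[
    [[0.006,-0.054,0,0,0,0,0.06],[0.006,-0.054,0,0,0,0,0.06],[0.006,-0.054,0,0,0,0,0.06],[0.006,-0.054,0,0,0,0,0.06],[0,0,-0.04,0,0,0,0.06],[0,0,-0.04,0,0,0,0.06],[0,0,-0.02,0,0,0,0.06],[0,0,0,0,0,0,0.06]],
  ],
)

```text
clock: 2.35
eef_pos: [488.9, -63.2, 130.0]
tcp_rot: [-3.141, -0.004, 2.862]
force: [-0.0, 0.2, 0.6]
opening: 59.9
grip_force: 0.0
```

```bash
python3 - <<'E'
from plant import *
from h import *
T=get_calibration("wrist"); p,d=capture("wrist"); K,D,T=T['camera_matrix'],T['dist'],T['extrinsics']
cv2.imwrite("pics/w1.png",p[:,:,::-1]); C=cloud(d,K,D,T)
m=(abs(C[...,0]-490)<40)&(abs(C[...,1]+65)<40)&(C[...,2]>94)&(C[...,2]<108)
print(sense()['eef_pos'],m.sum(), cv2.minAreaRect(C[m][:,:2].astype(np.float32)) if m.sum()>5 else 0)
E
```

```text
[489.74485013 -63.2257974  131.01053092] 1529 ((489.6199951171875, -65.68395233154297), (25.94089698791504, 109.88815307617188), 55.433387756347656)
```

View pics/w1.png

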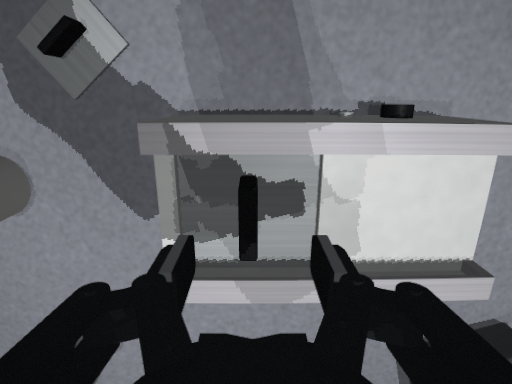

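The wrist view shows the fin (248,218) centred between the fingers (180 and 318) and square to them, so I descend and grip.

Request:
step_arm(
  targets=[
    [[0,-0.002,-0.03,0,0,0,0.06],[0,0,-0.027,0,0,0,0.06],[0,0,0,0,0,0,0.0],[0,0,0,0,0,0,0.0],[0,0,0,0,0,0,0.0],[0,0,0,0,0,0,0.0],[0,0,0,0,0,0,0.0]],
  ],
)

```text
clock: 3.28
eef_pos: [491.1, -65.5, 75.8]
tcp_rot: [3.141, 0.003, 2.861]
force: [-0.8, 0.9, 8.1]
opening: 11.3
grip_force: 40.6
```

Request:
step_arm(
  targets=[
    [[0,0,0.006,0,0,0,0.0],[0,0,0.006,0,0,0,0.0],[0,0,0,0,0,0,0.0]],
  ],
)

```text
clock: 3.65
eef_pos: [490.4, -65.3, 86.9]
tcp_rot: [3.141, 0.001, 2.861]
force: [0.6, -1.0, -2.9]
opening: 11.5
grip_force: 39.2
```

Request:
step_arm(
  targets=[
    [[0.0031,0.0108,0,0,0,0,0.0],[0.0062,0.0215,0,0,0,0,0.0],[0.0062,0.0215,0,0,0,0,0.0],[0.0062,0.0215,0,0,0,0,0.0],[0.0062,0.0215,0,0,0,0,0.0],[0.0031,0.0108,0,0,0,0,0.0],[0,0,0,0,0,0,0.0]],
  ],
)

```text
clock: 4.53
eef_pos: [521.1, 43.4, 86.1]
tcp_rot: [3.141, -0.0, 2.863]
force: [-0.2, -0.8, -2.4]
opening: 11.2
grip_force: 39.2
```

Request:
step_arm(
  targets=[
    [[0,0,-0.003,0,0,0,0.0],[0,0,-0.001,0,0,0,0.0],[0,0,0,0,0,0,0.0],[0,0,0,0,0,0,0.03],[0,0,0,0,0,0,0.03],[0,0,0,0,0,0,0.03],[0,0,0.04,0,0,0,0.03],[0,0,0.06,0,0,0,0.06],[0,0,0.06,0,0,0,0.08],[0,0,0,0,0,0,0.08]],
  ],
)

```text
clock: 5.78
eef_pos: [524.1, 42.7, 246.7]
tcp_rot: [3.137, 0.009, 2.861]
force: [0.1, 0.3, -0.9]
opening: 79.7
grip_force: 0.0
```

```bash
python3 - <<'E'
from plant import *
from h import *
T=get_calibration("wrist"); p,d=capture("wrist")
cv2.imwrite("pics/w2.png",p[:,:,::-1]); C=cloud(d,T['camera_matrix'],T['dist'],T['extrinsics'])
u=np.array([.276,.961])
q=C[...,:2]-[505,-12.4]; ly=q@u; lx=q@np.array([.961,-.276]); z=C[...,2]
print(sense()['eef_pos'])
m=(abs(lx)<40)&(abs(ly)<115)&(z>98)&(z<120)&(d>0); print('fin',m.sum(),lx[m].mean(),np.percentile(ly[m],[3,50,97]),np.median(z[m]))
for a in range(-110,121,10):
    m=(abs(lx)<18)&(abs(ly-a)<5)&(d>0); print(a,m.sum(),np.round(np.median(z[m]),1) if m.any() else '',end='; ')
E
```

```text
[522.28766085  42.25143183 244.17366555]
fin 609 -3.242497405285943 [51.66656977 56.62076919 62.33233001] 109.46934240993727
-110 399 69.2; -100 619 52.4; -90 61 30.5; -80 183 54.8; -70 265 55.7; -60 267 55.7; -50 274 55.7; -40 279 55.7; -30 406 52.5; -20 109 30.2; -10 1877 315.2; 0 5386 316.4; 10 2292 304.6; 20 3468 290.4; 30 2557 328.4; 40 2233 333.3; 50 2335 328.5; 60 2152 328.2; 70 2360 329.0; 80 2345 333.2; 90 2250 326.2; 100 3706 289.9; 110 2158 308.0; 120 5788 318.6;
```

View pics/w2.png

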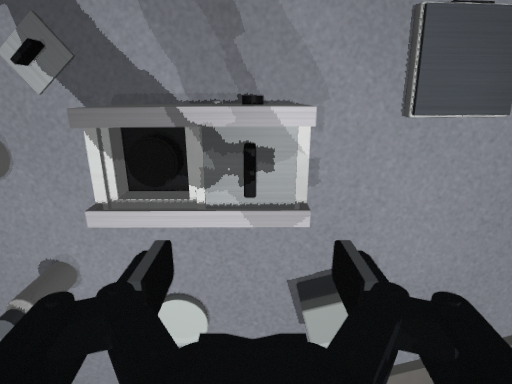

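The hatch lies at travel 112 (fin at y 56.7, top 109.5), and the pad is exposed at (153,160). Next is the bottle.

Request:
step_arm(
  targets=[
    [[0.0139,-0.0465,0,0,0,0,0.085],[0.0139,-0.0465,0,0,0,0,0.085],[0.0139,-0.0465,0,0,0,0,0.085],[0.0139,-0.0465,0,0,0,0,0.085],[0.0139,-0.0465,0,0,0,0,0.085],[0.0139,-0.0465,0,0,0,0,0.085],[0.0139,-0.0465,0,0,0,0,0.085],[0,0,-0.05,0,0,0,0.085],[0,0,-0.04,0,0,0,0.085],[0,0,0,0,0,0,0.085]],
  ],
)

```text
clock: 7.08
eef_pos: [614.4, -281.9, 146.8]
tcp_rot: [3.141, -0.012, 2.862]
force: [-0.1, -0.6, 0.3]
opening: 85.2
grip_force: 0.0
```

```bash
python3 - <<'E'
from plant import *
from h import *
T=get_calibration("wrist"); p,d=capture("wrist")
cv2.imwrite("pics/w3.png",p[:,:,::-1]); C=cloud(d,T['camera_matrix'],T['dist'],T['extrinsics'])
m=(abs(C[...,0]-619)<40)&(abs(C[...,1]+284)<40)&(C[...,2]>112)&(C[...,2]<126)&(d>0)
print(sense()['eef_pos'],sense()['joint_positions'],m.sum(), cv2.minEnclosingCircle(C[m][:,:2].astype(np.float32)) if m.sum()>5 else 0, C[m].mean(0))
E
```

```text
[ 616.69054087 -282.59212019  149.86475533] [ 0.48378803  0.86138025 -0.24240866  1.45236776  0.24192873  0.86286912
  1.45490897] 1994 ((618.4757080078125, -284.5826110839844), 16.151611328125) [ 617.15468768 -284.03927618  119.30297171]
```

View pics/w3.png

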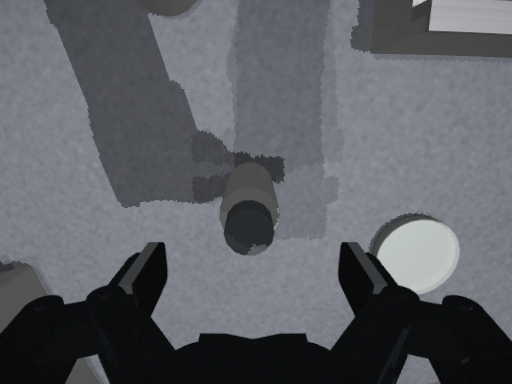

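Bottle cap is at (249,228), midway between the fingers (150 and 350), and the dish is well clear. Descending to grip.

Request:
step_arm(
  targets=[
    [[0.002,-0.002,-0.03,0,0,0,0.085],[0,0,-0.03,0,0,0,0.085],[0,0,-0.025,0,0,0,0.085],[0,0,-0.013,0,0,0,0.085],[0,0,0,0,0,0,0.06],[0,0,0,0,0,0,0.05],[0,0,0,0,0,0,0.03],[0,0,0,0,0,0,0.03],[0,0,0,0,0,0,0.03],[0,0,0,0,0,0,0.03]],
  ],
)

```text
clock: 8.38
eef_pos: [621.5, -285.8, 56.0]
tcp_rot: [-3.141, 0.003, 2.861]
force: [-1.0, 0.6, 6.3]
opening: 42.9
grip_force: 41.0
```

Request:
step_arm(
  targets=[
    [[0,0,0.02,0,0,0,0.03],[0,0,0.04,0,0,0,0.03],[0,0,0.04,0,0,0,0.03],[0,0,0.015,0,0,0,0.03],[0,0,0,0,0,0,0.03]],
  ],
  newtons=70,
)

```text
clock: 9.0
eef_pos: [620.7, -285.3, 170.2]
tcp_rot: [-3.142, 0.002, 2.861]
force: [-0.1, 0.6, -1.5]
opening: 42.1
grip_force: 71.2
```

Request:
step_arm(
  targets=[
    [[-0.01,0.017,0,0,0,0,0.03],[-0.0161,0.0274,0,0,0,0,0.03],[-0.0161,0.0274,0,0,0,0,0.03],[-0.0161,0.0274,0,0,0,0,0.03],[-0.0161,0.0274,0,0,0,0,0.03],[-0.0161,0.0274,0,0,0,0,0.03],[-0.0161,0.0274,0,0,0,0,0.03],[-0.0161,0.0274,0,0,0,0,0.03],[-0.0061,0.0104,0,0,0,0,0.03],[0,0,0,0,0,0,0.03]],
  ],
)

```text
clock: 10.25
eef_pos: [491.1, -65.8, 168.7]
tcp_rot: [-3.141, -0.002, 2.863]
force: [1.7, -0.8, -1.5]
opening: 42.3
grip_force: 71.2
```

```bash
python3 - <<'E'
from plant import *
from h import *
s=sense(); print(s['eef_pos'],s['tcp_rot'],s['grip_force'],s['opening'],s['force'])
p,d=capture("scene"); cv2.imwrite("pics/s4.png",cv2.resize(p[110:260,180:380,::-1],None,fx=4,fy=4))
T=get_calibration("wrist"); p,d=capture("wrist")
C=cloud(d,T['camera_matrix'],T['dist'],T['extrinsics'])
m=(abs(C[...,0]-490)<30)&(abs(C[...,1]+65)<30)&(C[...,2]>215)&(C[...,2]<245)&(d>0)
if m.any(): print(m.sum(), cv2.minEnclosingCircle(C[m][:,:2].astype(np.float32)), np.percentile(C[m][:,2],[2,50,98]))
z=C[...,2]
m=(abs(C[...,0]-490)<60)&(abs(C[...,1]+65)<60)&(z>52)&(z<58)&(d>0); print(m.sum(),cv2.minAreaRect(C[m][:,:2].astype(np.float32)) if m.sum()>5 else 0)
E
```

```text
[491.13360092 -65.80019041 168.65571965] [-3.14116195e+00 -1.50062486e-03  2.86258270e+00] 71.2323301518336 42.33852086707405 [ 1.68219311 -0.7711797  -1.46051975]
9764 ((479.71429443359375, -65.00062561035156), 31.31275749206543) [216.12811733 232.29304594 244.36739487]
1947 ((491.0542907714844, -65.91397857666016), (84.88667297363281, 81.15320587158203), 74.0133056640625)
```

View pics/s4.png

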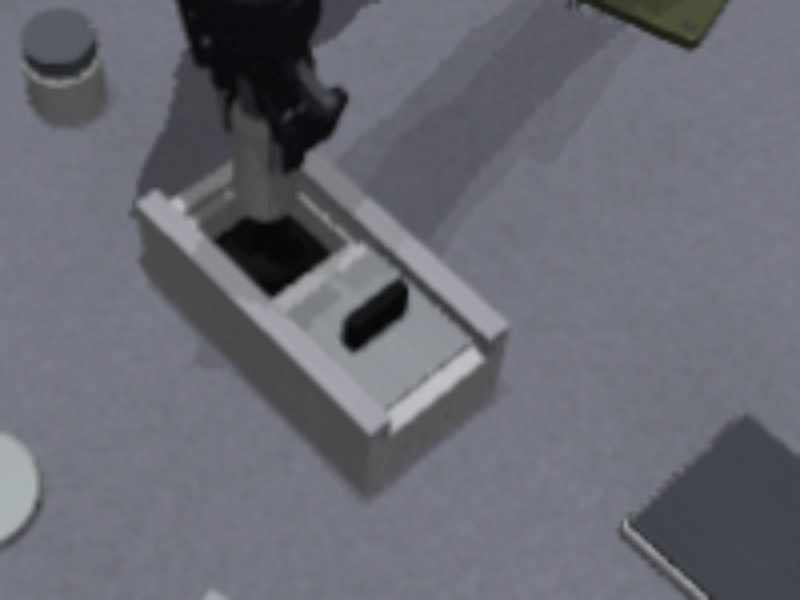

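The picture shows the hatch flat on the deck and the bottle upright in the fingers over the well (270,200). Pressing down now.

Request:
step_arm(
  targets=[
    [[0,0,-0.02,0,0,0,0.03],[0,0,-0.02,0,0,0,0.03],[0,0,-0.01,0,0,0,0.03],[0,0,-0.005,0,0,0,0.03],[0,0,-0.004,0,0,0,0.03],[0,0,-0.004,0,0,0,0.03],[0,0,-0.004,0,0,0,0.03],[0,0,-0.002,0,0,0,0.03],[0,0,0,0,0,0,0.03]],
  ],
)

```text
clock: 11.48
eef_pos: [492.0, -66.5, 101.0]
tcp_rot: [-3.141, 0.001, 2.861]
force: [-1.3, -1.5, 7.7]
opening: 42.5
grip_force: 72.1
```

Request:
step_arm(
  targets=[
    [[0,0,-0.002,0,0,0,0.03],[0,0,-0.002,0,0,0,0.03],[0,0,0,0,0,0,0.03]],
  ],
)

```text
clock: 11.85
eef_pos: [492.3, -66.6, 99.7]
tcp_rot: [-3.141, 0.004, 2.861]
force: [-6.3, -1.3, 36.2]
opening: 42.5
grip_force: 75.3
```

Request:
step_arm(
  targets=[
    [[0,0,0.001,0,0,0,0.03],[0,0,0,0,0,0,0.03],[0,0,0,0,0,0,0.03],[0,0,0,0,0,0,0.03],[0,0,0,0,0,0,0.03],[0,0,0,0,0,0,0.03],[0,0,0,0,0,0,0.03],[0,0,0,0,0,0,0.03],[0,0,0,0,0,0,0.03],[0,0,0,0,0,0,0.03]],
  ],
)

```text
clock: 13.1
eef_pos: [492.2, -66.5, 99.8]
tcp_rot: [-3.141, 0.003, 2.861]
force: [-3.5, -1.2, 26.1]
opening: 42.5
grip_force: 73.9
```

Request:
step_arm(
  targets=[
    [[0,0,0,0,0,0,0.03],[0,0,0,0,0,0,0.03],[0,0,0,0,0,0,0.03],[0,0,0,0,0,0,0.03],[0,0,0,0,0,0,0.03],[0,0,0,0,0,0,0.03],[0,0,0,0,0,0,0.03],[0,0,0,0,0,0,0.03],[0,0,0,0,0,0,0.03],[0,0,0,0,0,0,0.03]],
  ],
)

```text
clock: 14.35
eef_pos: [492.2, -66.5, 99.8]
tcp_rot: [-3.141, 0.003, 2.861]
force: [-4.2, -0.3, 27.4]
opening: 42.7
grip_force: 73.9
```

Request:
step_arm(
  targets=[
    [[0,0,0.015,0,0,0,0.03],[0,0,0.03,0,0,0,0.03],[0,0,0.035,0,0,0,0.03],[0,0,0.02,0,0,0,0.03],[0,0,0,0,0,0,0.03]],
  ],
)

```text
clock: 14.98
eef_pos: [492.7, -65.9, 198.5]
tcp_rot: [3.14, 0.004, 2.861]
force: [1.0, -0.9, -2.5]
opening: 42.5
grip_force: 71.3
```

Request:
step_arm(
  targets=[
    [[-0.0005,0.02,0,0,0,0,0.03],[-0.001,0.044,0,0,0,0,0.03],[-0.001,0.046,0,0,0,0,0.03],[-0.001,0.046,0,0,0,0,0.03],[-0.001,0.046,0,0,0,0,0.03],[-0.001,0.046,0,0,0,0,0.03],[-0.001,0.046,0,0,0,0,0.03],[-0.001,0.046,0,0,0,0,0.03],[-0.001,0.038,0,0,0,0,0.03],[-0.0005,0.01,0,0,0,0,0.03]],
  ],
)

```text
clock: 16.23
eef_pos: [481.0, 325.4, 195.8]
tcp_rot: [3.141, -0.002, 2.866]
force: [-0.2, 0.3, -1.3]
opening: 42.1
grip_force: 71.4
```

Request:
step_arm(
  targets=[
    [[0,0,-0.02,0,0,0,0.03],[0,0,-0.03,0,0,0,0.03],[0,0,-0.03,0,0,0,0.03],[0,0,-0.015,0,0,0,0.03],[0,0,0,0,0,0,0.03]],
  ],
)

```text
clock: 16.85
eef_pos: [482.0, 320.8, 101.1]
tcp_rot: [-3.139, -0.001, 2.861]
force: [-0.2, 0.7, -1.4]
opening: 42.5
grip_force: 71.4
```

```bash
python3 - <<'E'
from plant import *
from h import *
s=sense(); print(s['eef_pos'],s['tcp_rot'],s['grip_force'],s['opening'],s['force'])
p,d=capture("scene"); cv2.imwrite("pics/s5.png",cv2.resize(p[130:330,240:470,::-1],None,fx=3,fy=3))
E
```

```text
[482.02919983 320.80819158 101.10522676] [-3.13901048e+00 -1.44218559e-03  2.86083063e+00] 71.38785081915557 42.51065929621395 [-0.15138341  0.73596417 -1.36193228]
```

View pics/s5.png

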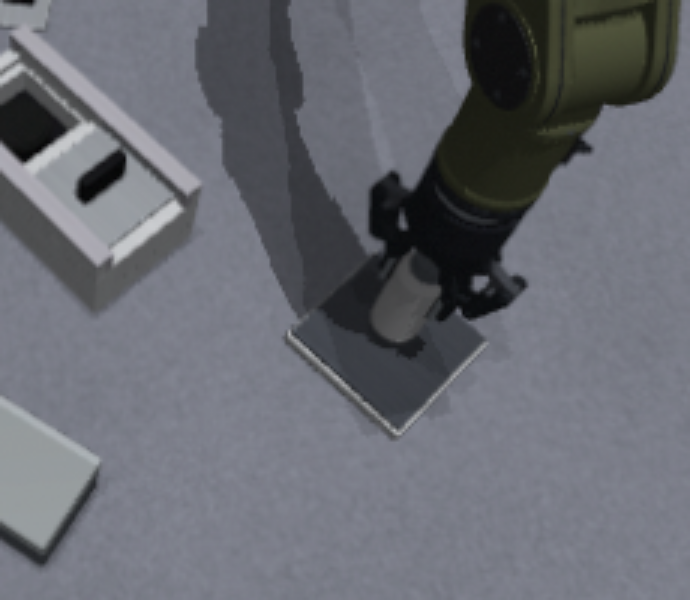

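The bottle is upright about 23 mm over the plate's middle (400,335), and the hatch is still open. Lowering gently.

Request:
step_arm(
  targets=[
    [[0,0,-0.01,0,0,0,0.03],[0,0,-0.006,0,0,0,0.03],[0,0,-0.003,0,0,0,0.03],[0,0,-0.001,0,0,0,0.03],[0,0,0,0,0,0,0.03]],
  ],
)

```text
clock: 17.52
eef_pos: [482.7, 322.1, 82.4]
tcp_rot: [3.141, 0.0, 2.861]
force: [0.2, -0.9, -1.8]
opening: 42.4
grip_force: 71.4
```

Request:
step_arm(
  targets=[
    [[0,0,-0.001,0,0,0,0.03],[0,0,-0.001,0,0,0,0.03],[0,0,-0.001,0,0,0,0.03],[0,0,0,0,0,0,0.03]],
  ],
)

```text
clock: 18.02
eef_pos: [482.5, 322.0, 79.2]
tcp_rot: [-3.142, -0.0, 2.861]
force: [-0.2, 0.2, -2.0]
opening: 42.1
grip_force: 71.4
```

Request:
step_arm(
  targets=[
    [[0,0,-0.001,0,0,0,0.03],[0,0,0,0,0,0,0.03]],
  ],
)

```text
clock: 18.27
eef_pos: [482.6, 322.0, 78.3]
tcp_rot: [3.142, 0.0, 2.861]
force: [-1.1, 0.4, -1.4]
opening: 42.4
grip_force: 71.4
```

Request:
step_arm(
  targets=[
    [[0,0,-0.0005,0,0,0,0.03],[0,0,0,0,0,0,0.03]],
  ],
)

```text
clock: 18.52
eef_pos: [482.6, 322.0, 78.2]
tcp_rot: [3.141, 0.0, 2.861]
force: [-1.3, -0.2, 3.6]
opening: 42.2
grip_force: 71.9
```

Request:
step_arm(
  targets=[
    [[0,0,0,0,0,0,0.043],[0,0,0,0,0,0,0.05],[0,0,0,0,0,0,0.07],[0,0,0,0,0,0,0.085],[0,0,0,0,0,0,0.085],[0,0,0.02,0,0,0,0.085],[0,0,0.04,0,0,0,0.085],[0,0,0.05,0,0,0,0.085],[0,0,0.05,0,0,0,0.085],[0,0,0.03,0,0,0,0.085]],
  ],
  newtons=20,
)

```text
clock: 19.77
eef_pos: [483.3, 322.5, 270.6]
tcp_rot: [3.139, 0.002, 2.861]
force: [0.0, 0.9, 0.3]
opening: 85.6
grip_force: 0.0
```

```bash
python3 - <<'E'
from plant import *
from h import *
T=get_calibration("wrist"); p,d=capture("wrist"); cv2.imwrite("pics/w6.png",p[:,:,::-1])
C=cloud(d,T['camera_matrix'],T['dist'],T['extrinsics']); z=C[...,2]
near=(abs(C[...,0]-483)<50)&(abs(C[...,1]-322)<50)&(d>0)
m=near&(z>136)&(z<150); print(sense()['eef_pos'],cv2.minEnclosingCircle(C[m][:,:2].astype(np.float32)),np.median(z[m]))
p,d=capture("top"); c=get_calibration("top"); C=cloud(d,c['camera_matrix'],c['dist'],c['extrinsics']); z=C[...,2]
q=C[...,:2]-[505,-12.4]; ly=q@np.array([.276,.961]); lx=q@np.array([.961,-.276])
m=(abs(lx)<30)&(z>103)&(z<115)&(abs(ly)<115); print('fin',m.sum(),lx[m].mean(),ly[m].mean(),np.median(z[m]))
m=(abs(lx)<15)&(abs(ly+55)<15); print('pad z',np.median(z[m]))
m=(abs(lx)<35)&((abs(ly-80)<15)|(abs(ly-25)<10)); A=np.c_[lx[m],ly[m],np.ones(m.sum())]; print('hatch plane',np.linalg.lstsq(A,z[m],rcond=None)[0],np.median(z[m]))
E
```

```text
[484.72236983 323.66851675 273.84371108] ((479.5470275878906, 323.280517578125), 15.836366653442383) 141.5702803551727
fin 106 -1.268886880898361 57.24179710107265 109.76308907247835
pad z 56.17055292055102
hatch plane [2.06707254e-03 2.44025129e-03 7.57409301e+01] 75.93338687620849
```

View pics/w6.png

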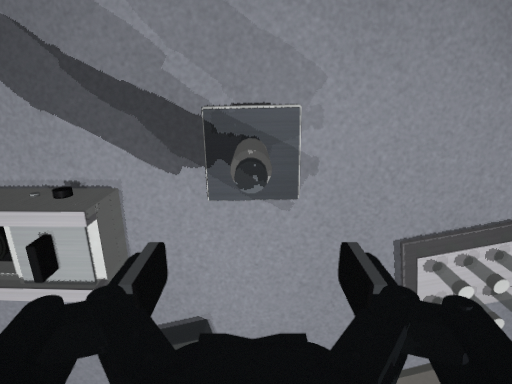

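The bottle stands upright on the plate's middle, with its cap at (250,172), about 4 mm off and 142 high. The pad is back at 56, and the hatch lies flat at travel of about 112.

```bash
python3 -c "
from plant import *
print(finish_job())"
```

```text
the job is handed in; nothing more can be done
None
```

The job is handed in at about 20 s of the 67 s allowed, with no verdict returned: the hatch lies open on the deck (about 112 mm travel), the pad was pressed to its stop for over 2 s and has sprung back, and the bottle stands about 4 mm from the warming plate's middle with the gripper clear.

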